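Line up bottles and microscope accessories by height

TASK

Take the two brown bottles, the screw-top can and the eyepiece from the grey mat and put them up on the white bench stand in order of height, one standing upright in the middle of each round cork seat: the tallest beside the tall steel post, stepping down to the shortest beside the low stud. Do not knock any of them over.

Things in the scene. Friction and masses are not known exactly. Their poses are not given: they have to be found in the camera images.
- bottle_large: Amber bottle with a white screw cap, 106 mm tall in all: body 46 mm in diameter up to 84 mm height, cap 25 mm in diameter above. 0.14 kg. Loose, upright round thing, starts standing on a pale grey mat (fixed, 2 mm thick, 155 x 700 mm) that lies on the worktop in front of the stand. Origin at the centre of its underside, z up its axis. 
- bottle_small: Small amber bottle with a black cap, 73 mm tall in all: body 30 mm in diameter up to 58 mm height, cap 16 mm in diameter above. 0.05 kg. Loose, upright round thing, starts standing on a pale grey mat (fixed, 2 mm thick, 155 x 700 mm) that lies on the worktop in front of the stand. Origin at the centre of its underside, z up its axis. 
- screw_can: Black screw-top can for a microscope objective, 60 mm tall: 34 mm in diameter up to 40 mm height, lid 38 mm in diameter from there to the top. 0.07 kg. Loose, upright round thing, starts standing on a pale grey mat (fixed, 2 mm thick, 155 x 700 mm) that lies on the worktop in front of the stand. Origin at the centre of its underside, z up its axis. 
- eyepiece: Black microscope eyepiece standing on its end, violet lens on top, 42 mm tall (grips like a 34 mm cylinder, 40 mm high). 0.11 kg. Loose, upright round thing, starts standing on a pale grey mat (fixed, 2 mm thick, 155 x 700 mm) that lies on the worktop in front of the stand. Origin at the centre of its underside, z up its axis. 
- seat_1: Round cork seat, 60 mm in diameter, flat, no rim, number 1 of four alike in a straight row on a fixed white board (74 x 410 mm, top at z = 0.012). The seats are 80 mm apart, seat_1 and seat_4 at the ends, seat_1 at the robot's left (+y). Origin at the centre of its top face, at z = 0.014; the seat's y axis runs along the row (from seat_4 to seat_1), x across it.
- seat_2: Round cork seat, 60 mm in diameter, flat, no rim, number 2 of four alike in a straight row on a fixed white board (74 x 410 mm, top at z = 0.012). The seats are 80 mm apart, seat_1 and seat_4 at the ends, seat_1 at the robot's left (+y). Origin at the centre of its top face, at z = 0.014; the seat's y axis runs along the row (from seat_4 to seat_1), x across it.
- seat_3: Round cork seat, 60 mm in diameter, flat, no rim, number 3 of four alike in a straight row on a fixed white board (74 x 410 mm, top at z = 0.012). The seats are 80 mm apart, seat_1 and seat_4 at the ends, seat_1 at the robot's left (+y). Origin at the centre of its top face, at z = 0.014; the seat's y axis runs along the row (from seat_4 to seat_1), x across it.
- seat_4: Round cork seat, 60 mm in diameter, flat, no rim, number 4 of four alike in a straight row on a fixed white board (74 x 410 mm, top at z = 0.012). The seats are 80 mm apart, seat_1 and seat_4 at the ends, seat_1 at the robot's left (+y). Origin at the centre of its top face, at z = 0.014; the seat's y axis runs along the row (from seat_4 to seat_1), x across it.
- post_tall: Tall round steel post, 70 mm high, 12 mm thick (foot 22 mm, head 18 mm), fixed on one end of the white board, 62 mm beyond the centre of the end seat, in line with the row. Which end changes from start to start. Origin at the centre of its foot, on the board's top.
- post_low: Low round steel stud, 16 mm high, 22 mm wide at the foot, fixed on the other end of the white board, 62 mm beyond the centre of the end seat. Origin at the centre of its foot, on the board's top.
Not all that is in view belongs to the job. Leave any blue look-alike of the screw_can alone.

How it is judged:
By the outcome, as a careful person would: the job done as asked, in the order asked, and still so for the second after the job is handed in, with the robot touching nothing.
It also fails if it takes over 102 s, if anything falls off the work surface, if the arm or the gripper's body presses on something with over 40 N, if the wrist force passes 120 N, or if a joint passes its speed limit or range.

ROBOT

A 6-joint arm with a two-finger parallel gripper is mounted at the origin on a cart in front of the work surface, level with it; the furniture and walls round the work are solid. World frame = base frame: x ahead of the robot, y to its left, z up, the work surface at z = 0. Lengths are in m, angles in rad, forces in N, time in s.
With the tool pointing down it reaches from about 0.35 to 0.975 m from the base axis. Payload 4.9 kg.
Tool frame: the origin (TCP) lies at the very end of the fingers, on their centre line; the grasp point (between the pads) lies 19 mm behind it (ctrl.grasp_offset is the distance from the TCP to the grasp point, in m); z points along the fingers, y is the line along which they close (so a half turn about z gives the same grasp; the last joint's range is limited). The gripper opens to 85 mm and grips with 20 to 120 N. Pads are 22 mm wide; open, the fingers measure 114 mm over their backs; the gripper's body (76 mm by 85 mm) begins 54 mm behind the grasp point. The pads swing forward as they close: fully open they stand 13 mm farther back than shut.
Start: joints at [-1.362, 0.053, 1.613, -0, 1.476, -0.119], TCP at [0.201, -0.592, 0.231] pointing down, gripper open.
Joint ranges: [-3.01, 3.01], [-1.01, 2.22], [0.06, 2.58], [-1.02, 4.17], [0.09, 2.62], [-3.14, 3.14]. Speed limits (rad/s): [2.57, 2.57, 3.14, 3.14, 3.14, 3.14].

INTERFACE

Orientations are given as a rotation vector (axis times angle).
In Python, from station import ctrl, optics gives the robot as it stands.
- The arm moves only by the shell command python3 -m handwheel 'ROWS' [OPENING] [FORCE]. ROWS is JSON, a list of rows, each an object of numbers: "tx", "ty", "tz": the shift along the tool's x, y, z in mm; "roll": the turn about the tool's z in rad. A call has 1 to 12 rows; each row shifts and turns the commanded pose from where the row before left it, along the tool's axes as they then stand; what a row does not reach is not made up. A row lasts 1/12 s, in which the tool goes at most 41.7 mm and 7.16 degrees, less where a joint would pass 70% of its speed; a pose out of reach is approached as far as the arm can. A call with a gripper value outside its range is refused whole. OPENING is the finger opening in mm, from 0 to 85.4, set as the call begins (- or left out, the last holds). The fingers move at their own pace and stop on an object; FORCE is the grip in N (left out, the last holds). Time passes only in rows, so rows that do not move let the fingers close. It gives the time, the measured TCP pose, the force, the opening and the grip force at its end, in the units of the state.
- ctrl.get_obs(): the state, without advancing time (a new reading comes with each control period).
- optics.get_image(name): name is "scene" or "top" or "wrist"; returns (picture, depth): 420x560x3 uint8, red, green, blue; 420x560 float32, m along the optical axis (not along the pixel's ray), 0 where there is no reading.
- optics.camera_params(name): a dict with "mtx" (3x3 intrinsics, pixels), "k1" (the pictures are not rectified: a ray, as slopes to the right and down, at radius r is drawn at 1 + k1 r^2 times it, then the intrinsics apply), "extrinsics" (4x4, takes a point from camera to world coordinates); the wrist camera has in their place "tool_from_camera" (4x4, takes a point from camera to tool coordinates, whose origin is the TCP and whose axes are the flange's). Camera axes: x right, y down, z forward; pixel columns grow to the right and rows downward; lengths in m; the calibration is good to about 2 mm. A picture is of the moment at which its call begins: read the wrist's pose just before it. camera_params takes no time and is no camera call.
- ctrl.finish_job(): hands the job in; it is judged then, once.
The state is a dict: "t": time; "q": joint angles; "dq": joint speeds; "effort": joint torques, N m; "tool_pos": TCP position; "tool_rot": TCP orientation; "contact_force": force on the tool from outside, world axes, zero at the start; "wrist_torque": the same for the moment, N m; "opening": finger opening in m; "grip_force": force on a finger pad.
Only numpy, scipy, OpenCV 4.12 (cv2) and the standard library are available. Lean on these libraries where they do the work, as an engineer would, in place of code of your own. Each camera call takes 0.05 s, during which the arm holds its last target. There are 200 camera calls.

## Working session

There is one attempt and no reset: what is moved stays moved. The work goes in short steps, Python scripts to look and compute and a shell command to move; the robot and the scene stay as the last step left them, time stands still between calls to the robot, and variables do not carry over. Pictures are saved under pics/ and viewed, at most 14 in all, crops included, and the job is handed in when it is done.

```bash
mkdir -p pics; ls
python3 - <<'E'
from station import ctrl, optics
import cv2,numpy as np
for n in("scene","top"):
    im,d=optics.get_image(n); cv2.imwrite(f"pics/{n}0.png",im[:,:,::-1]); np.savez(f"pics/{n}0.npz",im=im,d=d)
    p=optics.camera_params(n); print(n,p)
print(optics.camera_params("wrist")); o=ctrl.get_obs(); print(o)
E
```

```text
pics
scene {'mtx': array([[388.10491097,   0.        , 281.84853151],
       [  0.        , 388.10491097, 207.33157562],
       [  0.        ,   0.        ,   1.        ]]), 'k1': 0.038306540461151825, 'extrinsics': array([[ 0.63959496, -0.34698519,  0.68594429, -0.05387109],
       [-0.76849113, -0.3100144 ,  0.5597432 , -0.47577149],
       [ 0.01843001, -0.88515103, -0.46493869,  0.4588053 ],
       [ 0.        ,  0.        ,  0.        ,  1.        ]])}
top {'mtx': array([[456.11997886,   0.        , 278.09888358],
       [  0.        , 456.11997886, 209.69467808],
       [  0.        ,   0.        ,   1.        ]]), 'k1': 0.028516943312765487, 'extrinsics': array([[-0.02665121, -0.99765559,  0.06303209,  0.46125359],
       [-0.9996402 ,  0.0267893 ,  0.00134642,  0.00378669],
       [-0.00303185, -0.06297353, -0.99801059,  1.1681549 ],
       [ 0.        ,  0.        ,  0.        ,  1.        ]])}
{'mtx': array([[364.72922761,   0.        , 281.65192456],
       [  0.        , 364.72922761, 211.44844487],
       [  0.        ,   0.        ,   1.        ]]), 'k1': 0.018168844343
[... 341 characters left out ...]
        1.00000000e+00]])}
{'t': 0.1, 'q': array([-1.36201390e+00,  5.33104415e-02,  1.61415196e+00, -2.71714712e-05,
        1.47597659e+00, -1.18989028e-01]), 'dq': array([-0.00060493, -0.00158893, -0.002055  , -0.00068037, -0.00209504,
       -0.00069344]), 'effort': array([ 1.71995166e-04, -3.94905710e+01, -3.71361351e+01, -1.52842981e-04,
        3.95689261e-03, -1.48895552e-06]), 'tool_pos': array([ 0.20109234, -0.59117872,  0.23017662]), 'tool_rot': array([-3.09767848e+00, -5.12263842e-01,  1.72508006e-04]), 'contact_force': array([-0.1299851 , -0.39982112, -0.3756613 ]), 'wrist_torque': array([-0.04119692, -0.01647605, -0.00490782]), 'grip_force': 0.0, 'opening': 0.08555786541932067}
```

View pics/top0.png

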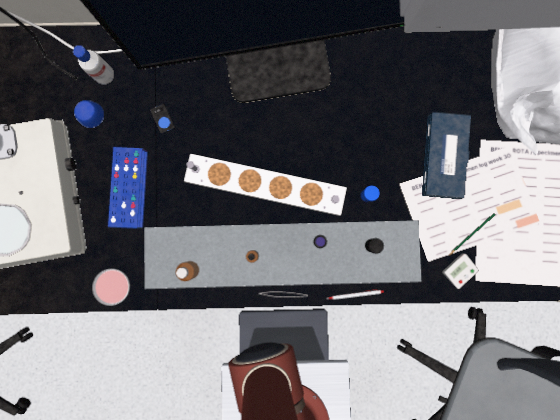

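View pics/scene0.png

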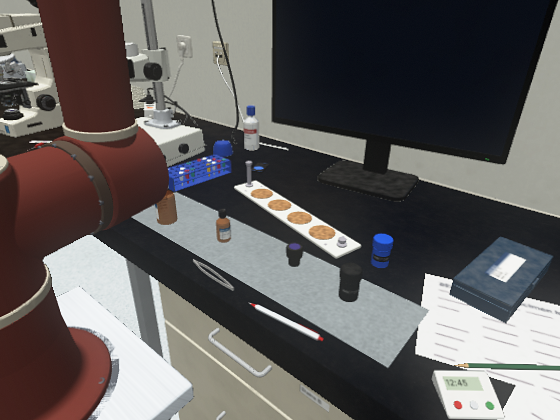

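The top picture shows the tall post at the left, (192,166), so at the +y end by seat_1. The seats are at (219,174), (250,181), (281,187) and (311,194), and the stud is at (335,199). On the mat are the large bottle (187,270), small bottle (252,256), eyepiece (320,241) and black can (374,245). The blue decoy is at (372,193). Next I'll measure them with depth.

```bash
cat > h.py <<'E'
import numpy as np, cv2
from station import ctrl, optics
from scipy.spatial.transform import Rotation as R
from scipy.optimize import least_squares
def cloud(im,d,p,T):
    h,w=d.shape; v,u=np.mgrid[:h,:w].astype(float)
    pts=np.stack([u,v],-1).reshape(-1,1,2)
    n=cv2.undistortPoints(pts,p["mtx"],np.array([p["k1"],0,0,0.])).reshape(h,w,2)
    P=np.dstack([n*d[...,None],d]); W=P@T[:3,:3].T+T[:3,3]; W[d==0]=np.nan
    return W
def circ(xy,r=None):
    (c,rr)=cv2.minEnclosingCircle(xy.astype(np.float32)); return np.array(c),rr
E
python3 - <<'E'
from h import *
for n in("top","scene"):
    z=np.load(f"pics/{n}0.npz"); p=optics.camera_params(n); W=cloud(z["im"],z["d"],p,p["extrinsics"])
    X,Y,Z=np.moveaxis(W,-1,0); im=z["im"].astype(int)
    mat=(X>.3)&(X<.36)&(abs(Y)<.3); print(n,"mat z",np.nanmedian(Z[mat]))
    tall=(Z>.02)&(Z<.13)&(X>.25)&(X<.62)&(abs(Y)<.36)
    k,l,s,c=cv2.connectedComponentsWithStats(tall.astype(np.uint8))
    for i in range(1,k):
        if s[i,4]<25: continue
        q=W[l==i]; zt=np.percentile(q[:,2],97)
        t=q[q[:,2]>zt-.008]; print(c[i].round(),s[i,4],"ztop",zt.round(4),"top",circ(t[:,:2]),t[:,:2].mean(0).round(4),"all",circ(q[:,:2]))
    cork=(im[...,0]>130)&(im[...,0]-im[...,2]>50)&(Z<.03)&(Z>0)&(X>.35)&(X<.65)&(abs(Y)<.25)
    k,l,s,c=cv2.connectedComponentsWithStats(cv2.morphologyEx(cork.astype(np.uint8),3,np.ones((7,7))))
    for i in range(1,k):
        if s[i,4]>80:
            q=W[l==i]; print("cork",s[i,4],circ(q[:,:2]),q.mean(0).round(4))
E
```

```text
top mat z 0.0010009633468341939
[137. 201.] 248 ztop 0.045 top (array([0.55877542, 0.35524705]), 0.05980317294597626) [0.5666 0.355 ] all (array([0.55877542, 0.35524705]), 0.05980317294597626)
[371. 193.] 215 ztop 0.064 top (array([ 0.56717038, -0.22343042]), 0.01912654936313629) [ 0.5666 -0.2231] all (array([ 0.56712627, -0.22326525]), 0.019210675731301308)
[336. 198.] 43 ztop 0.0333 top (array([ 0.55853403, -0.13995396]), 0.008686847053468227) [ 0.558  -0.1398] all (array([ 0.55802095, -0.13890381]), 0.009843145497143269)
[320. 241.] 143 ztop 0.0468 top (array([ 0.45238   , -0.09630622]), 0.0162599366158247) [ 0.4523 -0.0961] all (array([ 0.45252949, -0.09623078]), 0.016495363786816597)
[375. 245.] 220 ztop 0.0659 top (array([ 0.43842602, -0.22765951]), 0.01916142925620079) [ 0.4389 -0.228 ] all (array([ 0.43842602, -0.22765951]), 0.01916142925620079)
[252. 256.] 125 ztop 0.0767 top (array([0.42052206, 0.07252022]), 0.00793834961950779) [0.4205 0.0721] all (array([0.42054522, 0.07205029]), 0.015138715505599976)
[186. 270.] 351 ztop 0.1096 top (array([0.38981804, 0.2330035 ]), 0.012
[... 999 characters left out ...]
8, -0.22399518]), 0.01905718632042408) [ 0.5639 -0.2253] all (array([ 0.56633908, -0.22399518]), 0.01905718632042408)
[342. 240.] 46 ztop 0.0282 top (array([ 0.55822343, -0.13841011]), 0.009198437444865704) [ 0.5563 -0.1397] all (array([ 0.55822343, -0.13841011]), 0.009198437444865704)
[294. 251.] 252 ztop 0.043 top (array([ 0.4509078 , -0.09549458]), 0.01686006784439087) [ 0.4486 -0.0979] all (array([ 0.4509078 , -0.09549458]), 0.01686006784439087)
[350. 278.] 632 ztop 0.0624 top (array([ 0.43846995, -0.22808357]), 0.01974276825785637) [ 0.4356 -0.23  ] all (array([ 0.43836039, -0.22815   ]), 0.019846953451633453)
cork 970 (array([0.5975455 , 0.03873832]), 0.14907445013523102) [nan nan nan]
```

```bash
cat >> h.py <<'E'
a=np.array([-.9718,.2360,0])          # tool y wanted: across the row (either sense)
OBJ=dict(large=[.3900,.2330],small=[.4205,.0722],eye=[.4523,-.0962],can=[.4386,-.2278])
SEAT={1:[.6297,.1540],2:[.6109,.0762],3:[.5919,-.0016],4:[.5728,-.0794]}
def to(x,y,z):
    o=ctrl.get_obs(); M=R.from_rotvec(o["tool_rot"]).as_matrix()
    d=M.T@(np.array([x,y,z])-o["tool_pos"])*1000
    r=min((np.arctan2(*(M.T@s)[[0,1]])*-1 for s in(a,-a)),key=abs)
    print("t",o["t"].round(2) if hasattr(o["t"],'round') else o["t"],"pos",o["tool_pos"].round(4),"d mm",d.round(1),"roll",round(r,4),"q",o["q"].round(2),"F",o["contact_force"].round(1),"open",round(o["opening"],4),"grip",round(o["grip_force"],1),"tool z",M[:,2].round(3))
E
python3 -c "
from h import *
to(*OBJ['can'],.15)"; python3 -m handwheel --help 2>&1|head -5
```

```text
t 0.1 pos [ 0.2011 -0.5912  0.2302] d mm [ 341.8 -267.4   80.7] roll -1.0048 q [-1.36  0.05  1.61 -0.    1.48 -0.12] F [-0.1 -0.4 -0.4] open 0.0856 grip 0.0 tool z [-0.     0.002 -1.   ]
invalid input: not JSON, or not a number
```

```bash
python3 -m handwheel '[{"roll":-0.12},{"roll":-0.12},{"roll":-0.12},{"roll":-0.12},{"roll":-0.12},{"roll":-0.12},{"roll":-0.12},{"roll":-0.12},{"roll":-0.045},{}]' 80; python3 -c "
from h import *
to(*OBJ['can'],.15)"
```

```text
t 0.1 pos [ 0.2011 -0.5912  0.2302] d mm [ 341.8 -267.4   80.7] roll -1.0048 q [-1.36  0.05  1.61 -0.    1.48 -0.12] F [-0.1 -0.4 -0.4] open 0.0856 grip 0.0 tool z [-0.     0.002 -1.   ]$[0]: bad value
```

```bash
python3 -m handwheel '[{"tx":0,"ty":0,"tz":0,"roll":-0.12},{"tx":0,"ty":0,"tz":0,"roll":-0.12},{"tx":0,"ty":0,"tz":0,"roll":-0.12},{"tx":0,"ty":0,"tz":0,"roll":-0.12},{"tx":0,"ty":0,"tz":0,"roll":-0.12},{"tx":0,"ty":0,"tz":0,"roll":-0.12},{"tx":0,"ty":0,"tz":0,"roll":-0.12},{"tx":0,"ty":0,"tz":0,"roll":-0.12},{"tx":0,"ty":0,"tz":0,"roll":-0.045},{"tx":0,"ty":0,"tz":0,"roll":0}]' 80; python3 -c "
from h import *
to(*OBJ['can'],.15)"
```

```text
t: 0.93
tool_pos: [0.2011, -0.5914, 0.2306]
tool_rot: [-2.468, -1.942, -0.001]
contact_force: [-0.4, -0.2, -0.3]
opening: 0.08
grip_force: 0.0
t 0.9333 pos [ 0.2011 -0.5914  0.2306] d mm [409.1 145.3  81. ] roll 0.0008 q [-1.36  0.05  1.61  0.    1.48 -1.12] F [-0.4 -0.2 -0.3] open 0.08 grip 0.0 tool z [-0.     0.001 -1.   ]
```

```bash
python3 -m handwheel '[{"tx":34,"ty":12,"tz":5,"roll":0},{"tx":34,"ty":12,"tz":5,"roll":0},{"tx":34,"ty":12,"tz":5,"roll":0},{"tx":34,"ty":12,"tz":5,"roll":0},{"tx":34,"ty":12,"tz":5,"roll":0},{"tx":34,"ty":12,"tz":5,"roll":0},{"tx":34,"ty":12,"tz":5,"roll":0},{"tx":34,"ty":12,"tz":5,"roll":0},{"tx":34,"ty":12,"tz":5,"roll":0},{"tx":34,"ty":12,"tz":5,"roll":0},{"tx":34,"ty":13,"tz":5,"roll":0},{"tx":34,"ty":12,"tz":5,"roll":0}]' 80 >/dev/null; python3 -m handwheel '[{"tx":0,"ty":0,"tz":0,"roll":0},{"tx":0,"ty":0,"tz":0,"roll":0}]' >/dev/null
python3 - <<'E'
from h import *
to(*OBJ['can'],.033)
o=ctrl.get_obs(); im,d=optics.get_image("wrist"); cv2.imwrite("pics/w1.png",im[:,:,::-1])
p=optics.camera_params("wrist"); T=np.eye(4); T[:3,:3]=R.from_rotvec(o["tool_rot"]).as_matrix(); T[:3,3]=o["tool_pos"]
W=cloud(im,d,p,T@p["tool_from_camera"])
q=W[(W[...,2]>.055)&(W[...,2]<.075)&(np.hypot(W[...,0]-.4386,W[...,1]+.2278)<.05)]
print(len(q),q.mean(0) if len(q) else 0, circ(q[:,:2]) if len(q) else 0)
E
```

```text
t 2.1 pos [ 0.4386 -0.2278  0.1706] d mm [  0.    0.2 137.6] roll 0.0028 q [-0.63 -0.22  1.97 -0.    1.39 -0.39] F [-0.2  0.5 -0. ] open 0.0799 grip 0.0 tool z [-0.001  0.    -1.   ]
2095 [ 0.43870152 -0.22504602  0.06310775] (array([ 0.43828753, -0.22637513]), 0.019141798838973045)
```

View pics/w1.png

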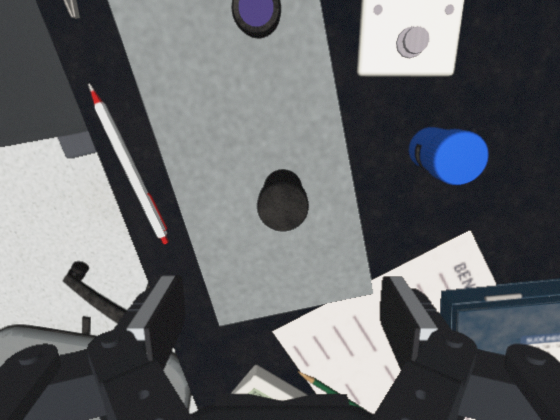

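The wrist view has the can at (283,200), midway between the fingers, and it agrees with the top camera to within 1.5 mm. Going down to grip its lid.

```bash
python3 -m handwheel '[{"tx":0,"ty":0,"tz":25,"roll":0},{"tx":0,"ty":0,"tz":25,"roll":0},{"tx":0,"ty":0,"tz":25,"roll":0},{"tx":0,"ty":0,"tz":25,"roll":0},{"tx":0,"ty":0,"tz":20,"roll":0},{"tx":0,"ty":0,"tz":14,"roll":0},{"tx":0,"ty":0,"tz":6,"roll":0},{"tx":0,"ty":0,"tz":0,"roll":0},{"tx":0,"ty":0,"tz":0,"roll":0}]' 
python3 -m handwheel '[{"tx":0,"ty":0,"tz":0,"roll":0},{"tx":0,"ty":0,"tz":0,"roll":0},{"tx":0,"ty":0,"tz":0,"roll":0},{"tx":0,"ty":0,"tz":0,"roll":0},{"tx":0,"ty":0,"tz":0,"roll":0},{"tx":0,"ty":0,"tz":0,"roll":0},{"tx":0,"ty":0,"tz":0,"roll":0},{"tx":0,"ty":0,"tz":0,"roll":0}]' 20 30
```

```text
t: 2.9
tool_pos: [0.4383, -0.2305, 0.0319]
tool_rot: [2.471, 1.939, 0.0]
contact_force: [-0.1, -0.4, -0.7]
opening: 0.0797
grip_force: 0.0
t: 3.57
tool_pos: [0.439, -0.2299, 0.0324]
tool_rot: [2.468, 1.941, 0.0]
contact_force: [-1.4, 1.2, 5.3]
opening: 0.0373
grip_force: 30.0
```

```bash
python3 -m handwheel '[{"tx":0,"ty":0,"tz":-5,"roll":0},{"tx":0,"ty":0,"tz":-10,"roll":0},{"tx":0,"ty":0,"tz":-15,"roll":0},{"tx":0,"ty":0,"tz":-20,"roll":0},{"tx":0,"ty":0,"tz":-20,"roll":0},{"tx":0,"ty":0,"tz":0,"roll":0},{"tx":0,"ty":0,"tz":0,"roll":0}]'
python3 -c "
from h import *
to(*SEAT[3],.07)"
```

```text
t: 4.15
tool_pos: [0.4392, -0.2299, 0.1029]
tool_rot: [2.467, 1.94, 0.001]
contact_force: [-0.4, 0.6, -1.6]
opening: 0.0371
grip_force: 30.2
t 4.15 pos [ 0.4392 -0.2299  0.1029] d mm [257.9  94.5  32.9] roll 0.0004 q [-0.63 -0.15  2.03  0.    1.26 -0.39] F [-0.4  0.6 -1.6] open 0.0371 grip 30.2 tool z [ 0.003 -0.002 -1.   ]
```

```bash
python3 -m handwheel '[{"tx":8,"ty":3,"tz":0,"roll":0},{"tx":16,"ty":6,"tz":0,"roll":0},{"tx":24,"ty":9,"tz":0,"roll":0},{"tx":30,"ty":11,"tz":0,"roll":0},{"tx":32,"ty":12,"tz":0,"roll":0},{"tx":32,"ty":12,"tz":0,"roll":0},{"tx":32,"ty":12,"tz":0,"roll":0},{"tx":30,"ty":11,"tz":0,"roll":0},{"tx":27,"ty":9,"tz":0,"roll":0},{"tx":16,"ty":6,"tz":0,"roll":0},{"tx":8,"ty":3,"tz":0,"roll":0},{"tx":2,"ty":0.5,"tz":0,"roll":0}]' >/dev/null
python3 -m handwheel '[{"tx":0,"ty":0,"tz":10,"roll":0},{"tx":0,"ty":0,"tz":20,"roll":0},{"tx":0,"ty":0,"tz":12,"roll":0},{"tx":0,"ty":0,"tz":6,"roll":0},{"tx":0,"ty":0,"tz":0,"roll":0},{"tx":0,"ty":0,"tz":0,"roll":0},{"tx":0,"ty":0,"tz":0,"roll":0}]'
python3 -c "
from h import *
to(*SEAT[3],.0449)"
```

```text
t: 5.73
tool_pos: [0.5912, -0.0023, 0.0541]
tool_rot: [2.469, 1.941, 0.001]
contact_force: [-0.0, -0.3, 0.9]
opening: 0.0369
grip_force: 30.2
t 5.7333 pos [ 0.5912 -0.0023  0.0541] d mm [0.9 0.5 9.2] roll -0.0003 q [-0.13  0.15  1.83 -0.    1.17  0.11] F [-0.  -0.3  0.9] open 0.0369 grip 30.2 tool z [ 0.001 -0.    -1.   ]
```

```bash
python3 -m handwheel '[{"tx":0,"ty":0.5,"tz":5,"roll":0},{"tx":0,"ty":0,"tz":3,"roll":0},{"tx":0,"ty":0,"tz":1,"roll":0},{"tx":0,"ty":0,"tz":0,"roll":0},{"tx":0,"ty":0,"tz":0,"roll":0}]'
python3 -m handwheel '[{"tx":0,"ty":0,"tz":0,"roll":0},{"tx":0,"ty":0,"tz":0,"roll":0},{"tx":0,"ty":0,"tz":0,"roll":0},{"tx":0,"ty":0,"tz":0,"roll":0},{"tx":0,"ty":0,"tz":-10,"roll":0},{"tx":0,"ty":0,"tz":-20,"roll":0},{"tx":0,"ty":0,"tz":-30,"roll":0},{"tx":0,"ty":0,"tz":-30,"roll":0},{"tx":0,"ty":0,"tz":0,"roll":0},{"tx":0,"ty":0,"tz":0,"roll":0}]' 75
python3 -c "
from h import *
to(*OBJ['eye'],.007)"
```

```text
t: 6.15
tool_pos: [0.5914, -0.002, 0.0446]
tool_rot: [2.469, 1.942, 0.0]
contact_force: [0.3, 0.6, 0.2]
opening: 0.0372
grip_force: 30.3
t: 6.98
tool_pos: [0.5933, -0.0023, 0.1381]
tool_rot: [2.466, 1.939, 0.007]
contact_force: [-0.2, 0.1, -0.0]
opening: 0.075
grip_force: 0.0
t 6.9833 pos [ 0.5933 -0.0023  0.1381] d mm [-124.6 -115.7  130.3] roll 0.0003 q [-0.13  0.05  1.78 -0.    1.31  0.11] F [-0.2  0.1 -0. ] open 0.075 grip 0.0 tool z [ 0.006 -0.001 -1.   ]
```

```bash
python3 -m handwheel '[{"tx":-8,"ty":-8,"tz":0,"roll":0},{"tx":-18,"ty":-16,"tz":0,"roll":0},{"tx":-24,"ty":-22,"tz":0,"roll":0},{"tx":-25,"ty":-23,"tz":0,"roll":0},{"tx":-24,"ty":-22,"tz":0,"roll":0},{"tx":-18,"ty":-16,"tz":0,"roll":0},{"tx":-8,"ty":-8,"tz":0,"roll":0},{"tx":0,"ty":0,"tz":20,"roll":0},{"tx":0,"ty":0,"tz":20,"roll":0},{"tx":0,"ty":0,"tz":20,"roll":0},{"tx":0,"ty":0,"tz":0,"roll":0},{"tx":0,"ty":0,"tz":0,"roll":0}]' 
python3 -c "
from h import *
to(*OBJ['eye'],.007)"
```

```text
t: 7.98
tool_pos: [0.4483, -0.0957, 0.0724]
tool_rot: [-2.466, -1.939, 0.004]
contact_force: [0.4, -0.3, 0.4]
opening: 0.0747
grip_force: 0.0
t 7.9833 pos [ 0.4483 -0.0957  0.0724] d mm [ 0.4  4.4 65.4] roll 0.0003 q [-0.37 -0.2   2.13  0.    1.22 -0.14] F [ 0.4 -0.3  0.4] open 0.0747 grip 0.0 tool z [-0.004  0.002 -1.   ]
```

```bash
python3 -m handwheel '[{"tx":0,"ty":2,"tz":15,"roll":0},{"tx":0,"ty":0,"tz":20,"roll":0},{"tx":0,"ty":0,"tz":15,"roll":0},{"tx":0,"ty":0,"tz":10,"roll":0},{"tx":0,"ty":0,"tz":4,"roll":0},{"tx":0,"ty":0,"tz":0,"roll":0},{"tx":0,"ty":0,"tz":0,"roll":0}]' 
python3 -c "
from h import *
to(*OBJ['eye'],.007)"
```

```text
t: 8.57
tool_pos: [0.4527, -0.0971, 0.0112]
tool_rot: [2.468, 1.941, 0.001]
contact_force: [0.2, 0.6, -0.4]
opening: 0.0752
grip_force: 0.0
t 8.5667 pos [ 0.4527 -0.0971  0.0112] d mm [ 0.8 -0.6  4.2] roll 0.0004 q [-0.37 -0.08  2.15  0.    1.08 -0.13] F [ 0.2  0.6 -0.4] open 0.0752 grip 0.0 tool z [ 0.001 -0.    -1.   ]
```

```bash
python3 -m handwheel '[{"tx":1,"ty":0,"tz":3,"roll":0},{"tx":0,"ty":0,"tz":1,"roll":0},{"tx":0,"ty":0,"tz":0,"roll":0}]' >/dev/null
python3 -m handwheel '[{"tx":0,"ty":0,"tz":0,"roll":0},{"tx":0,"ty":0,"tz":0,"roll":0},{"tx":0,"ty":0,"tz":0,"roll":0},{"tx":0,"ty":0,"tz":0,"roll":0},{"tx":0,"ty":0,"tz":0,"roll":0},{"tx":0,"ty":0,"tz":0,"roll":0},{"tx":0,"ty":0,"tz":0,"roll":0},{"tx":0,"ty":0,"tz":0,"roll":0}]' 15 30
python3 -m handwheel '[{"tx":0,"ty":0,"tz":-5,"roll":0},{"tx":0,"ty":0,"tz":-10,"roll":0},{"tx":0,"ty":0,"tz":-20,"roll":0},{"tx":0,"ty":0,"tz":-20,"roll":0},{"tx":0,"ty":0,"tz":-15,"roll":0},{"tx":0,"ty":0,"tz":0,"roll":0},{"tx":0,"ty":0,"tz":0,"roll":0},{"tx":0,"ty":0,"tz":0,"roll":0}]'
python3 -c "
from h import *
to(*SEAT[4],.07)"
```

```text
t: 9.48
tool_pos: [0.4524, -0.096, 0.0066]
tool_rot: [2.469, 1.942, 0.0]
contact_force: [0.7, -0.1, 1.7]
opening: 0.0326
grip_force: 29.9
t: 10.15
tool_pos: [0.4515, -0.0956, 0.0755]
tool_rot: [-2.469, -1.941, 0.001]
contact_force: [-0.6, -0.5, -1.4]
opening: 0.0327
grip_force: 30.0
t 10.15 pos [ 0.4515 -0.0956  0.0755] d mm [ 44.4 114.1   5.4] roll 0.0003 q [-0.37 -0.2   2.12  0.    1.22 -0.13] F [-0.6 -0.5 -1.4] open 0.0327 grip 30.0 tool z [-0.001  0.001 -1.   ]
```

```bash
python3 -m handwheel '[{"tx":2,"ty":6,"tz":0,"roll":0},{"tx":6,"ty":14,"tz":0,"roll":0},{"tx":9,"ty":22,"tz":0,"roll":0},{"tx":10,"ty":27,"tz":0,"roll":0},{"tx":9,"ty":23,"tz":0,"roll":0},{"tx":6,"ty":14,"tz":0,"roll":0},{"tx":2.5,"ty":7.5,"tz":0,"roll":0},{"tx":0,"ty":0,"tz":10,"roll":0},{"tx":0,"ty":0,"tz":20,"roll":0},{"tx":0,"ty":0,"tz":14,"roll":0},{"tx":0,"ty":0,"tz":4,"roll":0},{"tx":0,"ty":0,"tz":0,"roll":0}]' >/dev/null
python3 -m handwheel '[{"tx":0,"ty":0,"tz":0,"roll":0},{"tx":0,"ty":0,"tz":0,"roll":0},{"tx":0,"ty":0,"tz":0,"roll":0}]' >/dev/null
python3 -c "
from h import *
to(*SEAT[4],.0189)"
```

```text
t 11.4 pos [ 0.5738 -0.0797  0.0296] d mm [ 0.1 -1.  10.6] roll 0.0001 q [-0.27  0.15  1.86  0.    1.12 -0.03] F [ 0.9 -0.3 -1.3] open 0.0326 grip 30.1 tool z [ 0.002 -0.001 -1.   ]
```

```bash
python3 -m handwheel '[{"tx":0,"ty":-0.5,"tz":5,"roll":0},{"tx":0,"ty":0,"tz":3,"roll":0},{"tx":0,"ty":0,"tz":2,"roll":0},{"tx":0,"ty":0,"tz":0,"roll":0},{"tx":0,"ty":0,"tz":0,"roll":0}]'
python3 -m handwheel '[{"tx":0,"ty":0,"tz":0,"roll":0},{"tx":0,"ty":0,"tz":0,"roll":0},{"tx":0,"ty":0,"tz":0,"roll":0},{"tx":0,"ty":0,"tz":0,"roll":0},{"tx":0,"ty":0,"tz":-10,"roll":0},{"tx":0,"ty":0,"tz":-20,"roll":0},{"tx":0,"ty":0,"tz":-30,"roll":0},{"tx":0,"ty":0,"tz":-30,"roll":0},{"tx":0,"ty":0,"tz":-30,"roll":0},{"tx":0,"ty":0,"tz":0,"roll":0},{"tx":0,"ty":0,"tz":0,"roll":0}]' 75
python3 -c "
from h import *
to(*OBJ['small'],.017)"
```

```text
t: 11.82
tool_pos: [0.5726, -0.0793, 0.0186]
tool_rot: [-2.469, -1.942, 0.0]
contact_force: [-1.7, 0.9, 2.0]
opening: 0.0328
grip_force: 30.2
t: 12.73
tool_pos: [0.5744, -0.0798, 0.142]
tool_rot: [2.465, 1.939, 0.006]
contact_force: [-0.5, 0.3, 0.4]
opening: 0.0753
grip_force: 0.0
t 12.7333 pos [ 0.5744 -0.0798  0.142 ] d mm [ 111.4 -186.2  123.8] roll 0.0002 q [-0.27  0.01  1.81  0.    1.32 -0.03] F [-0.5  0.3  0.4] open 0.0753 grip 0.0 tool z [ 0.006 -0.002 -1.   ]
```

```bash
python3 -m handwheel '[{"tx":6,"ty":-10,"tz":0,"roll":0},{"tx":14,"ty":-23,"tz":0,"roll":0},{"tx":18,"ty":-30,"tz":0,"roll":0},{"tx":18,"ty":-30,"tz":0,"roll":0},{"tx":18,"ty":-30,"tz":0,"roll":0},{"tx":17,"ty":-28,"tz":0,"roll":0},{"tx":14,"ty":-23,"tz":0,"roll":0},{"tx":6,"ty":-11,"tz":0,"roll":0},{"tx":0,"ty":0,"tz":20,"roll":0},{"tx":0,"ty":0,"tz":20,"roll":0},{"tx":0,"ty":0,"tz":0,"roll":0},{"tx":0,"ty":0,"tz":0,"roll":0}]' >/dev/null
python3 -m handwheel '[{"tx":0,"ty":0,"tz":0,"roll":0},{"tx":0,"ty":0,"tz":0,"roll":0}]' >/dev/null
python3 -c "
from h import *
to(*OBJ['small'],.015)"
```

```text
t 13.9 pos [0.4197 0.072  0.0993] d mm [ 0.4  0.6 84.3] roll -0.0002 q [-0.01 -0.33  2.19 -0.    1.29  0.23] F [ 0.5 -0.3  0.8] open 0.075 grip 0.0 tool z [ 0.001 -0.    -1.   ]
```

```bash
python3 -m handwheel '[{"tx":0,"ty":0.5,"tz":15,"roll":0},{"tx":0,"ty":0,"tz":22,"roll":0},{"tx":0,"ty":0,"tz":22,"roll":0},{"tx":0,"ty":0,"tz":15,"roll":0},{"tx":0,"ty":0,"tz":8,"roll":0},{"tx":0,"ty":0,"tz":2,"roll":0},{"tx":0,"ty":0,"tz":0,"roll":0},{"tx":0,"ty":0,"tz":0,"roll":0},{"tx":0,"ty":0,"tz":0,"roll":0}]' 
python3 -m handwheel '[{"tx":0,"ty":0,"tz":0,"roll":0},{"tx":0,"ty":0,"tz":0,"roll":0},{"tx":0,"ty":0,"tz":0,"roll":0},{"tx":0,"ty":0,"tz":0,"roll":0},{"tx":0,"ty":0,"tz":0,"roll":0},{"tx":0,"ty":0,"tz":0,"roll":0},{"tx":0,"ty":0,"tz":0,"roll":0},{"tx":0,"ty":0,"tz":0,"roll":0}]' 12 25
python3 -m handwheel '[{"tx":0,"ty":0,"tz":-5,"roll":0},{"tx":0,"ty":0,"tz":-10,"roll":0},{"tx":0,"ty":0,"tz":-20,"roll":0},{"tx":0,"ty":0,"tz":-20,"roll":0},{"tx":0,"ty":0,"tz":-5,"roll":0},{"tx":0,"ty":0,"tz":0,"roll":0},{"tx":0,"ty":0,"tz":0,"roll":0},{"tx":0,"ty":0,"tz":0,"roll":0}]'
python3 -c "
from h import *
to(*SEAT[2],.07)"
```

```text
t: 14.65
tool_pos: [0.4207, 0.072, 0.0158]
tool_rot: [2.468, 1.941, 0.003]
contact_force: [0.6, 0.5, -0.3]
opening: 0.0751
grip_force: 0.0
t: 15.32
tool_pos: [0.4197, 0.0721, 0.0147]
tool_rot: [2.469, 1.942, 0.001]
contact_force: [-1.3, 0.5, 4.2]
opening: 0.0296
grip_force: 24.7
t: 15.98
tool_pos: [0.4184, 0.0721, 0.0731]
tool_rot: [-2.468, -1.941, 0.003]
contact_force: [-0.4, 0.3, -1.1]
opening: 0.029
grip_force: 24.8
t 15.9833 pos [0.4184 0.0721 0.0731] d mm [ 49.4 186.1   2.7] roll 0.0002 q [-0.01 -0.3   2.21 -0.    1.23  0.23] F [-0.4  0.3 -1.1] open 0.029 grip 24.8 tool z [-0.002 -0.    -1.   ]
```

```bash
python3 -m handwheel '[{"tx":2,"ty":8,"tz":0,"roll":0},{"tx":5,"ty":18,"tz":0,"roll":0},{"tx":7,"ty":26,"tz":0,"roll":0},{"tx":7,"ty":28,"tz":0,"roll":0},{"tx":7,"ty":28,"tz":0,"roll":0},{"tx":7,"ty":26,"tz":0,"roll":0},{"tx":7,"ty":25,"tz":0,"roll":0},{"tx":5,"ty":18,"tz":0,"roll":0},{"tx":2,"ty":8,"tz":0,"roll":0},{"tx":0,"ty":0,"tz":10,"roll":0},{"tx":0,"ty":0,"tz":20,"roll":0},{"tx":0,"ty":0,"tz":6,"roll":0}]' >/dev/null
python3 -m handwheel '[{"tx":0,"ty":0,"tz":0,"roll":0},{"tx":0,"ty":0,"tz":0,"roll":0},{"tx":0,"ty":0,"tz":0,"roll":0},{"tx":0,"ty":0,"tz":0,"roll":0}]' >/dev/null
python3 -c "
from h import *
to(*SEAT[2],.0270)"
```

```text
t 17.3167 pos [0.6112 0.0761 0.0395] d mm [ 0.  -0.4 12.5] roll 0.0003 q [0.   0.22 1.77 0.   1.15 0.24] F [-0.7 -0.3 -0.2] open 0.0289 grip 24.9 tool z [ 0.002  0.    -1.   ]
```

```bash
python3 -m handwheel '[{"tx":0,"ty":0,"tz":6,"roll":0},{"tx":0,"ty":0,"tz":4,"roll":0},{"tx":0,"ty":0,"tz":2,"roll":0},{"tx":0,"ty":0,"tz":0,"roll":0},{"tx":0,"ty":0,"tz":0,"roll":0}]'
python3 -m handwheel '[{"tx":0,"ty":0,"tz":0,"roll":0},{"tx":0,"ty":0,"tz":0,"roll":0},{"tx":0,"ty":0,"tz":0,"roll":0},{"tx":0,"ty":0,"tz":0,"roll":0},{"tx":0,"ty":0,"tz":-10,"roll":0},{"tx":0,"ty":0,"tz":-20,"roll":0},{"tx":0,"ty":0,"tz":-30,"roll":0},{"tx":0,"ty":0,"tz":-35,"roll":0},{"tx":0,"ty":0,"tz":-30,"roll":0},{"tx":0,"ty":0,"tz":-5,"roll":0},{"tx":0,"ty":0,"tz":0,"roll":0},{"tx":0,"ty":0,"tz":0,"roll":0}]' 80
python3 -c "
from h import *
to(*OBJ['large'],.045)"
```

```text
t: 17.73
tool_pos: [0.6107, 0.0761, 0.0268]
tool_rot: [-2.469, -1.942, 0.001]
contact_force: [-2.8, -0.2, 4.3]
opening: 0.0293
grip_force: 25.1
t: 18.73
tool_pos: [0.6106, 0.0761, 0.1565]
tool_rot: [2.469, 1.942, 0.001]
contact_force: [0.6, -0.3, -0.9]
opening: 0.0799
grip_force: 0.0
t 18.7333 pos [0.6106 0.0761 0.1565] d mm [ 100.5 -251.5  111.4] roll 0.0002 q [0.   0.09 1.71 0.   1.35 0.24] F [ 0.6 -0.3 -0.9] open 0.0799 grip 0.0 tool z [ 0.  0. -1.]
```

```bash
python3 -m handwheel '[{"tx":4,"ty":-10,"tz":0,"roll":0},{"tx":9,"ty":-22,"tz":0,"roll":0},{"tx":12,"ty":-30,"tz":0,"roll":0},{"tx":13,"ty":-33,"tz":0,"roll":0},{"tx":13,"ty":-33,"tz":0,"roll":0},{"tx":13,"ty":-33,"tz":0,"roll":0},{"tx":13,"ty":-33,"tz":0,"roll":0},{"tx":11,"ty":-28,"tz":0,"roll":0},{"tx":8.5,"ty":-20,"tz":0,"roll":0},{"tx":4,"ty":-9.5,"tz":0,"roll":0},{"tx":0,"ty":0,"tz":0,"roll":0},{"tx":0,"ty":0,"tz":0,"roll":0}]' >/dev/null
python3 -m handwheel '[{"tx":0,"ty":0,"tz":0,"roll":0},{"tx":0,"ty":0,"tz":0,"roll":0}]' >/dev/null
python3 -c "
from h import *
to(*OBJ['large'],.045)"
```

```text
t 19.9 pos [0.3907 0.2324 0.1561] d mm [  0.5  -0.8 111.1] roll -0.0012 q [ 0.37 -0.32  2.07 -0.    1.38  0.61] F [ 0.5  0.2 -0.3] open 0.0801 grip 0.0 tool z [-0. -0. -1.]
```

```bash
python3 -m handwheel '[{"tx":0.5,"ty":-0.5,"tz":12,"roll":0},{"tx":0,"ty":0,"tz":20,"roll":0},{"tx":0,"ty":0,"tz":22,"roll":0},{"tx":0,"ty":0,"tz":22,"roll":0},{"tx":0,"ty":0,"tz":18,"roll":0},{"tx":0,"ty":0,"tz":12,"roll":0},{"tx":0,"ty":0,"tz":5,"roll":0},{"tx":0,"ty":0,"tz":0,"roll":0},{"tx":0,"ty":0,"tz":0,"roll":0},{"tx":0,"ty":0,"tz":0,"roll":0}]' 
python3 -m handwheel '[{"tx":0,"ty":0,"tz":0,"roll":0},{"tx":0,"ty":0,"tz":0,"roll":0},{"tx":0,"ty":0,"tz":0,"roll":0},{"tx":0,"ty":0,"tz":0,"roll":0},{"tx":0,"ty":0,"tz":0,"roll":0},{"tx":0,"ty":0,"tz":0,"roll":0},{"tx":0,"ty":0,"tz":0,"roll":0},{"tx":0,"ty":0,"tz":0,"roll":0}]' 25 30
python3 -m handwheel '[{"tx":0,"ty":0,"tz":-5,"roll":0},{"tx":0,"ty":0,"tz":-10,"roll":0},{"tx":0,"ty":0,"tz":-20,"roll":0},{"tx":0,"ty":0,"tz":-20,"roll":0},{"tx":0,"ty":0,"tz":-5,"roll":0},{"tx":0,"ty":0,"tz":0,"roll":0},{"tx":0,"ty":0,"tz":0,"roll":0},{"tx":0,"ty":0,"tz":0,"roll":0}]'
python3 -c "
from h import *
to(*SEAT[1],.10)"
```

```text
t: 20.73
tool_pos: [0.3905, 0.2338, 0.0462]
tool_rot: [2.469, 1.941, 0.003]
contact_force: [-0.1, -0.5, 0.2]
opening: 0.0799
grip_force: 0.0
t: 21.4
tool_pos: [0.3901, 0.2339, 0.0461]
tool_rot: [2.469, 1.942, 0.002]
contact_force: [-1.2, -0.5, 6.3]
opening: 0.0453
grip_force: 30.6
t: 22.07
tool_pos: [0.3886, 0.2333, 0.1039]
tool_rot: [-2.469, -1.942, 0.004]
contact_force: [0.2, -1.1, -0.6]
opening: 0.045
grip_force: 31.0
t 22.0667 pos [0.3886 0.2333 0.1039] d mm [-20.2 253.    3.4] roll 0.0002 q [ 0.38 -0.26  2.12  0.    1.28  0.61] F [ 0.2 -1.1 -0.6] open 0.045 grip 31.0 tool z [-0.002 -0.001 -1.   ]
```

```bash
python3 -m handwheel '[{"tx":0,"ty":6,"tz":0,"roll":0},{"tx":-1,"ty":14,"tz":0,"roll":0},{"tx":-2,"ty":22,"tz":0,"roll":0},{"tx":-2,"ty":28,"tz":0,"roll":0},{"tx":-3,"ty":30,"tz":0,"roll":0},{"tx":-3,"ty":30,"tz":0,"roll":0},{"tx":-3,"ty":30,"tz":0,"roll":0},{"tx":-2,"ty":28,"tz":0,"roll":0},{"tx":-2,"ty":26,"tz":0,"roll":0},{"tx":-1,"ty":20,"tz":0,"roll":0},{"tx":-1,"ty":12,"tz":0,"roll":0},{"tx":0,"ty":5.5,"tz":0,"roll":0}]' >/dev/null
python3 -m handwheel '[{"tx":0,"ty":0,"tz":10,"roll":0},{"tx":0,"ty":0,"tz":15,"roll":0},{"tx":0,"ty":0,"tz":9,"roll":0},{"tx":0,"ty":0,"tz":0,"roll":0},{"tx":0,"ty":0,"tz":0,"roll":0},{"tx":0,"ty":0,"tz":0,"roll":0}]' >/dev/null
python3 -c "
from h import *
to(*SEAT[1],.0584)"
```

```text
t 23.5667 pos [0.6288 0.1552 0.0711] d mm [-1.   1.1 12.7] roll 0.0007 q [0.13 0.25 1.68 0.   1.22 0.36] F [-0.5 -0.1 -0.9] open 0.0451 grip 31.1 tool z [-0. -0. -1.]
```

```bash
python3 -m handwheel '[{"tx":-0.5,"ty":1,"tz":6,"roll":0},{"tx":0,"ty":0,"tz":4,"roll":0},{"tx":0,"ty":0,"tz":2,"roll":0},{"tx":0,"ty":0,"tz":0,"roll":0},{"tx":0,"ty":0,"tz":0,"roll":0}]'
python3 -m handwheel '[{"tx":0,"ty":0,"tz":0,"roll":0},{"tx":0,"ty":0,"tz":0,"roll":0},{"tx":0,"ty":0,"tz":0,"roll":0},{"tx":0,"ty":0,"tz":0,"roll":0},{"tx":0,"ty":0,"tz":-10,"roll":0},{"tx":0,"ty":0,"tz":-20,"roll":0},{"tx":0,"ty":0,"tz":-30,"roll":0},{"tx":0,"ty":0,"tz":-35,"roll":0},{"tx":0,"ty":0,"tz":-30,"roll":0},{"tx":0,"ty":0,"tz":-5,"roll":0},{"tx":0,"ty":0,"tz":0,"roll":0},{"tx":0,"ty":0,"tz":0,"roll":0}]' 80
python3 -m handwheel '[{"tx":0,"ty":-15,"tz":0,"roll":0},{"tx":0,"ty":-30,"tz":0,"roll":0},{"tx":0,"ty":-35,"tz":0,"roll":0},{"tx":0,"ty":-35,"tz":0,"roll":0},{"tx":0,"ty":-35,"tz":0,"roll":0},{"tx":0,"ty":-35,"tz":0,"roll":0},{"tx":0,"ty":-20,"tz":0,"roll":0},{"tx":0,"ty":0,"tz":0,"roll":0},{"tx":0,"ty":0,"tz":0,"roll":0}]' >/dev/null
python3 - <<'E'
from h import *
p=optics.camera_params("top"); im,d=optics.get_image("top"); W=cloud(im,d,p,p["extrinsics"]); Z=W[...,2]
cv2.imwrite("pics/top2.png",cv2.resize(im[130:310,100:420,::-1],None,fx=2.4,fy=2.4))
for s,c in SEAT.items():
    m=(np.hypot(W[...,0]-c[0],W[...,1]-c[1])<.038)&(Z>.03); q=W[m]; zt=np.percentile(q[:,2],95); t=q[q[:,2]>zt-.008]
    print(s,c,"ztop",zt.round(4),circ(t[:,:2]),len(t))
print(ctrl.get_obs()["t"])
E
```

```text
t: 23.98
tool_pos: [0.63, 0.1542, 0.0591]
tool_rot: [-2.469, -1.942, 0.0]
contact_force: [0.5, -0.8, -1.6]
opening: 0.0456
grip_force: 31.1
t: 24.98
tool_pos: [0.6302, 0.1542, 0.1899]
tool_rot: [2.469, 1.942, 0.001]
contact_force: [0.1, -0.0, -0.1]
opening: 0.0799
grip_force: 0.0
1 [0.6297, 0.154] ztop 0.1208 (array([0.62861037, 0.1514882 ]), 0.01268593780696392) 94
2 [0.6109, 0.0762] ztop 0.0883 (array([0.61037415, 0.07563589]), 0.007503784727305174) 34
3 [0.5919, -0.0016] ztop 0.0772 (array([ 0.59144056, -0.00099096]), 0.019183410331606865) 192
4 [0.5728, -0.0794] ztop 0.058 (array([ 0.57227534, -0.07976636]), 0.016501013189554214) 133
25.7833
```

View pics/top2.png

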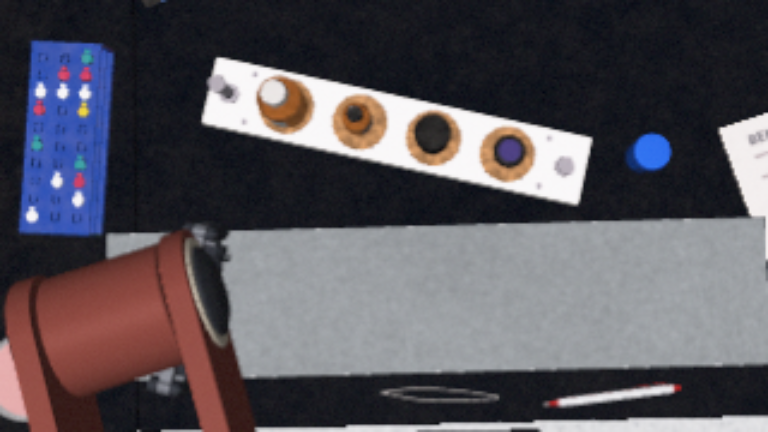

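The picture shows all four standing upright on their seats, from the white cap at (271,93) by the tall post to the violet lens at (509,150) by the stud. Each is within 3 mm of its seat centre, the blue decoy is untouched at (652,151), and the arm is clear.

```bash
python3 -c "
from station import ctrl
print(ctrl.finish_job())"
```

```text
the job is handed in; nothing more can be done
None
```

Job handed in at about 26 s: the large bottle, small bottle, screw-top can and eyepiece stand upright on seats 1 to 4, tallest beside the tall post, each measured within 3 mm of its seat centre, with the blue decoy left alone.

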